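# Sort vials and tweezers into their bench trays

## Task

Tidy what lies along the front of the bench, to the left of the cup, into the three low grey trays: stand the two large vials in the tray with the two larger bays and the two small vials in the tray with the two smaller bays, one vial to a bay, and lay the tweezers flat in the long undivided tray. The cap colours mean nothing; only the size of a vial counts. Keep the vials upright all the while, and leave the cup and the roll of tape where they are.

Things in the scene. Friction and masses are not known exactly. Their poses are not given: they have to be found in the camera images.
- large_vial_a_center (a point): Large reagent vial with a pink screw cap, standing upright and loose: 33 mm across, 70 mm tall with its cap (body straight to about 50 mm, cap from 60 mm up, 26 mm across). About 40 g. The point is its centre, 35 mm above its underside; z up along the vial.
- large_vial_b_center (a point): Large reagent vial with a blue screw cap, standing upright and loose: 33 mm across, 70 mm tall with its cap (body straight to about 50 mm, cap from 60 mm up, 26 mm across). About 40 g. The point is its centre, 35 mm above its underside; z up along the vial.
- small_vial_a_center (a point): Small reagent vial with a pink screw cap, standing upright and loose: 25 mm across, 48 mm tall with its cap (body to 41 mm, cap above it 20 mm across). About 22 g. The point is its centre, 24 mm above its underside; z up along the vial.
- small_vial_b_center (a point): Small reagent vial with a blue screw cap, standing upright and loose: 25 mm across, 48 mm tall with its cap (body to 41 mm, cap above it 20 mm across). About 22 g. The point is its centre, 24 mm above its underside; z up along the vial.
- tweezers_center (a point): Steel tweezers lying loose on the worktop: 122 mm long, 11 mm wide, 8 mm high, about 25 g. The point is the centre, 4 mm above the underside; y along its length, x across it (grip across x).
- large_bay_tray: Low grey plastic tray with two larger square bays side by side: 62 x 121 mm outside, 18 mm high; floor 3 mm thick, walls 3 mm. Each bay is 56 x 56 mm inside, centred at y = +29.5 mm and y = -29.5 mm; the partition between them is 16 mm high. It is fixed to the worktop. Origin: centre of its underside on the worktop; x across its short side, y along its long side, z up.
- small_bay_tray: Low grey plastic tray with two smaller square bays side by side: 50 x 97 mm outside, 15 mm high; floor 3 mm thick, walls 3 mm. Each bay is 44 x 44 mm inside, centred at y = +23.5 mm and y = -23.5 mm; the partition between them is 13 mm high. It is fixed to the worktop. Origin: centre of its underside on the worktop; x across its short side, y along its long side, z up.
- tool_tray: Low long grey plastic tray without a partition: 86 x 150 mm outside, 15 mm high; floor 3 mm thick, walls 3 mm; 80 x 144 mm inside. It is fixed to the worktop. Origin: centre of its underside on the worktop; x across its short side, y along its long side, z up.
- cup_center (a point): White specimen cup without lid, a loose bystander: 61 mm across, 66 mm tall; the point is its centre, 33 mm up.
- tape_center (a point): Roll of tape lying flat, a loose bystander: 96 mm across, 25 mm high; the point is its centre, 12.5 mm up.
Things that resemble listed ones, but are neither listed nor needed, are in the scene too. Leave any green look-alike of the part that bears large_vial_a_center alone.

How it is judged (in metres and radians):
At the end, for the whole second after the job is handed in: All at rest: each large vial upright (7 degrees) on the floor of its own bay of the larger-bay tray (14 mm each way of its centre), each small one so in the smaller-bay tray (12 mm), tweezers flat on the long tray's floor (36 mm across, 16 mm along), cup and tape within 20 mm of their start (x of large_vial_a_center in the frame of large_bay_tray between -0.014 and 0.014 m and (y of large_vial_a_center in the frame of large_bay_tray between 0.0155 and 0.0435 m or y of large_vial_a_center in the frame of large_bay_tray between -0.0435 and -0.0155 m) and z of large_vial_a_center in the frame of large_bay_tray between 0.034 and 0.042 m and angle between each of large_vial_a_center, large_vial_b_center, small_vial_a_center, small_vial_b_center's own z axis and vertical below 0.12 rad and x of large_vial_b_center in the frame of large_bay_tray between -0.014 and 0.014 m and (y of large_vial_b_center in the frame of large_bay_tray between 0.0155 and 0.0435 m or y of large_vial_b_center in the frame of large_bay_tray between -0.0435 and -0.0155 m) and z of large_vial_b_center in the frame of large_bay_tray between 0.034 and 0.042 m and horizontal distance between large_vial_a_center and large_vial_b_center above 0.02 m and x of small_vial_a_center in the frame of small_bay_tray between -0.012 and 0.012 m and (y of small_vial_a_center in the frame of small_bay_tray between 0.0115 and 0.0355 m or y of small_vial_a_center in the frame of small_bay_tray between -0.0355 and -0.0115 m) and z of small_vial_a_center in the frame of small_bay_tray between 0.023 and 0.031 m and x of small_vial_b_center in the frame of small_bay_tray between -0.012 and 0.012 m and (y of small_vial_b_center in the frame of small_bay_tray between 0.0115 and 0.0355 m or y of small_vial_b_center in the frame of small_bay_tray between -0.0355 and -0.0115 m) and z of small_vial_b_center in the frame of small_bay_tray between 0.023 and 0.031 m and horizontal distance between small_vial_a_center and small_vial_b_center above 0.02 m and x of tweezers_center in the frame of tool_tray between -0.036 and 0.036 m and y of tweezers_center in the frame of tool_tray between -0.016 and 0.016 m and z of tweezers_center in the frame of tool_tray between 0.003 and 0.011 m and angle between the z axis of tweezers_center and the z axis of tool_tray, either way round below 0.12 rad and linear speed of each of large_vial_a, large_vial_b, small_vial_a, small_vial_b, tweezers below 0.02 m/s and angular speed of each of large_vial_a, large_vial_b, small_vial_a, small_vial_b, tweezers below 0.3 rad/s and distance of each of cup_center, tape_center from where it was at the start of the episode below 0.02 m); the robot touches nothing.
It fails at once if a vial is tipped over (angle between any of large_vial_a_center, large_vial_b_center, small_vial_a_center, small_vial_b_center's own z axis and vertical above 0.7 rad).
It fails at once if the cup or the tape roll is pushed away (distance of any of cup_center, tape_center from where it was at the start of the episode above 0.03 m).
It also fails if it takes over 112 s, if anything falls off the work surface, if the arm or the gripper's body presses on something with over 40 N, if the wrist force passes 120 N, or if a joint passes its speed limit or range.

## Robot

A 6-joint arm with a two-finger parallel gripper is mounted at the origin on a cart in front of the work surface, level with it; the furniture and walls round the work are solid. World frame = base frame: x ahead of the robot, y to its left, z up, the work surface at z = 0. Lengths are in m, angles in degrees, forces in N, time in s.
With the tool pointing down it reaches from about 0.25 to 0.725 m from the base axis. Payload 9.7 kg.
Tool frame: the origin (TCP) lies between the finger pads; the fingertips stand 11 mm ahead of it and the grasp point (between the pads) lies 8 mm behind it; z points along the fingers, y is the line along which they close (so a half turn about z gives the same grasp; the last joint's range is limited). The gripper opens to 85 mm and grips with 20 to 120 N. Pads are 22 mm wide; open, the fingers measure 114 mm over their backs; the gripper's body (76 mm by 85 mm) begins 54 mm behind the grasp point. The pads swing forward as they close: fully open they stand 13 mm farther back than shut.
Start: joints at [-72.88, 4.979, 10.078, 95.1, 0, 90], TCP at [0.162, -0.526, 0.242] pointing down, gripper open.
Joint ranges: [-179.16, 179.16], [-48.56, 103.87], [-65.8, 70.77], [-126.05, 130.52], [-82.76, 87.17], [-180, 180]. Speed limits (degrees/s): [127.2, 127.2, 147.25, 180, 180, 180].

## Interface

Orientations are given as [roll, pitch, yaw] about the fixed x, y, z axes, in that order (R = Rz(yaw) Ry(pitch) Rx(roll)).
In Python, from workcell import monitor, cams, ticket gives the robot as it stands.
- The arm moves only by the tool carry_out, never from a script. Its argument "plan" is a list of rows, each an object with "travel": the shift along the world's x, y, z as a fraction of full scale, a list of three; "angular": the turn, a rotation vector about the world's x, y, z as a fraction of full scale, a list of three; "grip": the gripper's target within -1 to 1 (fully open at 1, half-way at 0, shut at -1). In form: [{"travel": [x, y, z], "angular": [ax, ay, az], "grip": grip}, ...]. A call has 1 to 8 rows; each row is the pose to reach, as a shift and turn from the pose commanded when the call began; what a row does not reach only later rows make up. Full scale, the value 1, is 300 mm for a shift and 0.5 rad for a turn. A row lasts 1/12 s, in which the tool goes at most 41.7 mm and 7.16 degrees, less where a joint would pass 70% of its speed; a pose out of reach is approached as far as the arm can. A call with a number of a shift or a turn outside -1 to 1 is refused whole. A call with a gripper value outside its range is refused whole. The fingers move at their own pace and stop on an object; "grip_force" is the grip in N (left out, the last holds). Time passes only in rows, so rows that repeat a pose let the fingers close. It gives the time, the measured TCP pose, the force, the opening and the grip force at its end, in the units of the state.
- monitor.get_obs(): the state, without advancing time (a new reading comes with each control period).
- cams.camera(name): name is "side" or "top" or "wrist"; returns a dict with "frame" (400x640x3 uint8, red, green, blue), "mtx" (3x3 intrinsics, pixels), "dist" ([k1, k2, p1, p2, k3] as OpenCV has them; the pictures are not rectified), "view" (4x4, takes a point from world to camera coordinates); the wrist camera has in their place "T_tool_cam" (4x4, takes a point from camera to tool coordinates, whose origin is the TCP and whose axes are the flange's). Camera axes: x right, y up, looking along -z (the intrinsics and any distortion apply to the point x, -y, -z); pixel columns grow to the right and rows downward; lengths in m; the calibration is good to about 2 mm. A picture is of the moment at which its call begins: read the wrist's pose just before it. There is no depth.
- ticket.job_done(): hands the job in; it is judged then, once.
The state is a dict: "time": time; "q": joint angles; "qd": joint speeds; "joint_efforts": joint torques, N m; "ee_pos": TCP position; "tcp_rot": TCP orientation; "wrist_force": force on the tool from outside, world axes, zero at the start; "torque": the same for the moment, N m; "opening": finger opening in m; "grasp_force": force on a finger pad.
Only numpy, scipy, OpenCV 4.12 (cv2) and the standard library are available. Lean on these libraries where they do the work, as an engineer would, in place of code of your own. Each camera call takes 0.05 s, during which the arm holds its last target. There are 200 camera calls.

## Working session

There is one attempt and no reset: what is moved stays moved. The work goes in short steps, Python scripts to look and compute and a tool call to move; the robot and the scene stay as the last step left them, time stands still between calls to the robot, and variables do not carry over. Pictures are saved under pics/ and viewed, at most 14 in all, crops included, and the job is handed in when it is done.

Besides the shell and the picture viewer there is one more tool, called after ">>>" as a command line: name --argument value ..., lists and objects as JSON in quotes. carry_out: Moves the arm, as the interface text tells. Its arguments: {"type":"object","properties":{"plan":{"type":"array","items":{"type":"object","properties":{"travel":{"type":"array","items":{"type":"number"}},"angular":{"type":"array","items":{"type":"number"}},"grip":{"type":"number"}}}},"grip_force":{"type":"number"}},"required":["plan"]}

```bash
mkdir -p pics && cat > h.py <<'E'
import numpy as np, cv2, pickle
from workcell import monitor, cams, ticket
def snap(n):
    c=cams.camera(n); f=c['frame']; cv2.imwrite(f'pics/{n}_{monitor.get_obs()["time"]:.2f}.png',f[:,:,::-1]); return c
def ray2z(c,uv,z,V=None):
    V=np.array(c['view']) if V is None else V
    p=cv2.undistortPoints(np.array(uv,float).reshape(-1,1,2),np.array(c['mtx']),np.array(c['dist'])).reshape(-1,2)
    R,t=V[:3,:3],V[:3,3]; o=-R.T@t
    d=np.c_[p[:,0],-p[:,1],-np.ones(len(p))]@R
    s=(np.array(z)-o[2])/d[:,2]; return o+d*s[:,None]
def proj(c,P,V=None):
    V=np.array(c['view']) if V is None else V
    q=np.atleast_2d(P)@V[:3,:3].T+V[:3,3]; q=q*[1,-1,-1]
    return cv2.projectPoints(q,np.zeros(3),np.zeros(3),np.array(c['mtx']),np.array(c['dist']))[0].reshape(-1,2)
E
python3 - <<'E'
from h import *
o=monitor.get_obs(); print(o)
for n in('top','side'):
    c=snap(n); pickle.dump({k:np.array(v) for k,v in c.items()},open(n+'.pkl','wb'))
    V=np.array(c['view']);print(n,-V[:3,:3].T@V[:3,3],c['mtx'],c['dist'])
    cv2.imwrite(f'pics/{n}0.png',cv2.resize(c['frame'][:,:,::-1],(800,500),interpolation=cv2.INTER_CUBIC))
E
ls pics
```

```text
{'time': 0.0, 'q': array([-7.28788648e+01,  5.01184628e+00,  1.00349746e+01,  9.50985489e+01,
       -1.38335689e-03,  8.99997182e+01]), 'qd': array([-0.00807397, -0.00548201,  0.06205643,  0.04661277,  0.0333965 ,
       -0.06347231]), 'joint_efforts': array([ 2.96391670e-03, -5.20394862e+01,  4.64798820e+01,  1.68024190e-02,
        3.42144710e-05,  2.30627251e-06]), 'ee_pos': array([ 0.16184991, -0.52543413,  0.24158055]), 'tcp_rot': array([-1.79924579e+02,  1.38298468e-03,  1.71214189e+01]), 'wrist_force': array([ 0.10691364, -0.6995549 ,  0.52056888]), 'torque': array([-0.00535756, -0.02325604, -0.00571824]), 'grasp_force': 0.0, 'opening': 0.08529685492757003}
top [ 0.32792849 -0.16213591  1.24588372] [[414.33478836   0.         322.96423401]
 [  0.         414.33478836 196.35440677]
 [  0.           0.           1.        ]] [0.03231244 0.         0.         0.         0.        ]
side [0.20160528 0.71420516 0.89703214] [[494.58903132   0.         322.66959877]
 [  0.         494.58903132 205.96990708]
 [  0.           0.           1.        ]] [-0.08396496  0.          0.          0.          0.        ]
side0.png
side_0.10.png
top0.png
top_0.05.png
```

View pics/top0.png

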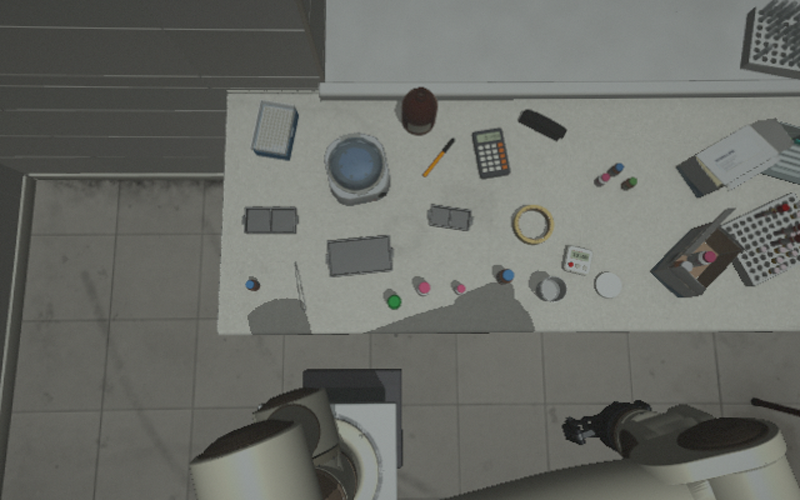

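View pics/side0.png

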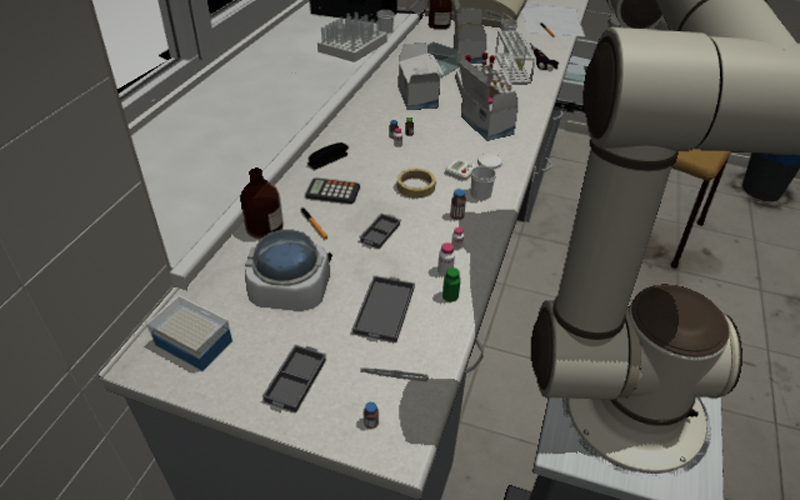

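Top view: the row holds small blue (252,285), tweezers (298,285), green (393,301, leave), large pink (424,288), small pink (460,288), large blue (507,276) and cup (551,289). The large-bay tray is at (271,220), the tool tray at (360,256) and the small-bay tray at (450,217). I'll enlarge these.

```bash
python3 - <<'E'
from h import *
f=pickle.load(open('top.pkl','rb'))['frame'][:,:,::-1]
f=cv2.convertScaleAbs(f,alpha=1.6)
for i,(x,y) in enumerate([(185,155),(290,155)]):
    w=f[y:y+115,x:x+135]; w=cv2.resize(w,None,fx=5.5,fy=5,interpolation=cv2.INTER_CUBIC) if 0 else cv2.resize(w,None,fx=5,fy=5,interpolation=cv2.INTER_CUBIC)
    cv2.imwrite(f'pics/crop{i}.png',w)
E
```

```text
(no output)
```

View pics/crop0.png

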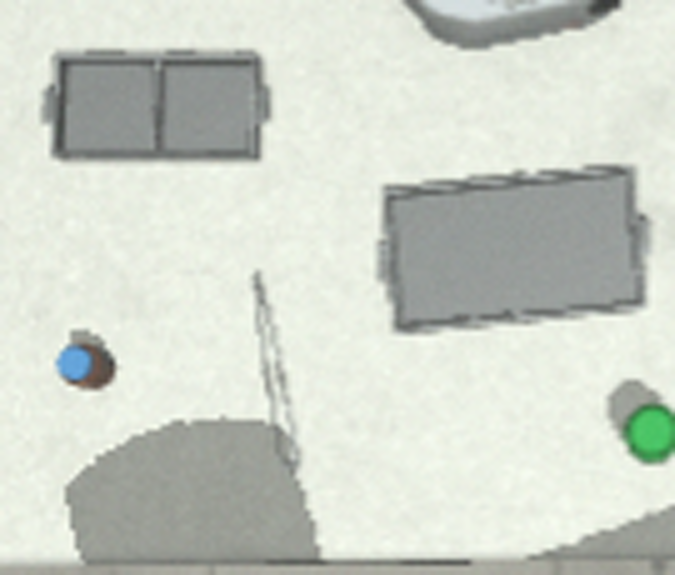

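View pics/crop1.png

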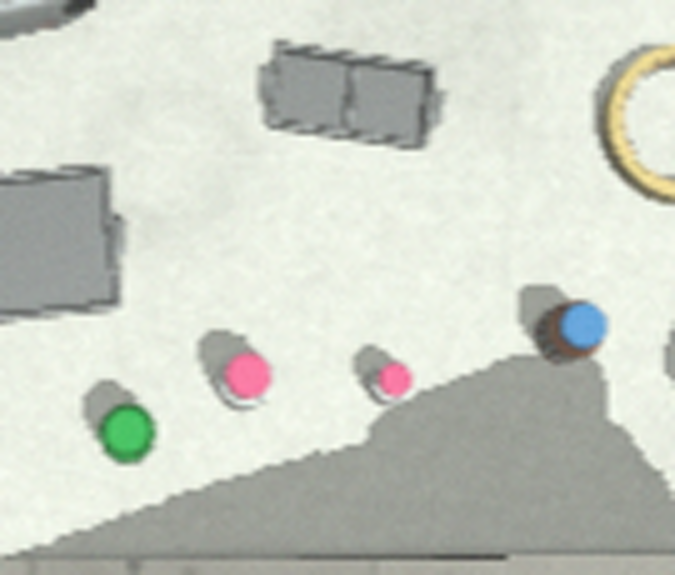

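Crop 0: small blue cap (75,363), tweezers from (258,272) to (290,470), corners of the large and tool trays clear. Crop 1: pink caps at (248,376) large and (395,380) small, large blue cap (583,326), small tray corners clear.

```bash
python3 - <<'E'
from h import *
c=pickle.load(open('top.pkl','rb')); s=pickle.load(open('side.pkl','rb'))
px=lambda L,x:[((u+.5)/5-.5+x,(v+.5)/5-.5+155) for u,v in L]
sideimg=cv2.resize(cv2.convertScaleAbs(s['frame'][:,:,::-1],alpha=1.4),None,fx=3,fy=3,interpolation=cv2.INTER_CUBIC)
def mark(P,col=(0,0,255)):
    for u,v in proj(s,P)*3+1: cv2.circle(sideimg,(int(u),int(v)),3,col,-1)
for n,L,x,z in [('large',[(55,54),(262,52),(260,159),(53,159)],185,.018),('tool',[(385,186),(632,168),(645,304),(397,331)],185,.015),('small',[(277,42),(433,66),(421,149),(266,125)],290,.015)]:
    P=ray2z(c,px(L,x),[z]*4); mark(P)
    (cx,cy),(w,h),a=cv2.minAreaRect((P[:,:2]*1000).astype(np.float32))
    d=P[0]-P[1]+P[3]-P[2]
    print(n,P.mean(0).round(4),'long axis angle',np.degrees(np.arctan2(d[1],d[0])).round(1),'len',np.linalg.norm(d)/2,np.linalg.norm(P[0]-P[3]))
for n,uv,x,z in [('sb',(75,363),185,.048),('LP',(248,376),290,.07),('sp',(395,380),290,.048),('LB',(583,326),290,.07),('green',(652,433),185,.07)]:
    P=ray2z(c,px([uv],x),[z]); print(n,P[0].round(4)); mark(P); mark(P*[1,1,0],(0,255,0))
P=ray2z(c,px([(258,272),(290,470)],185),[.004]*2); mark(P)
print('tw',P.mean(0).round(4),P.round(4),np.degrees(np.arctan2(*(P[0]-P[1])[[1,0]])),np.linalg.norm(P[0]-P[1]))
cv2.imwrite('pics/sidem.png',sideimg[500:1080,570:1350])
P=ray2z(c,[(323,266)],[0]);print('edge',P)
E
```

```text
large [0.581  0.1405 0.018 ] long axis angle 90.0 len 0.12340966068091336 0.06422274415892242
tool [ 0.4943 -0.0738  0.015 ] long axis angle 94.8 len 0.14838339149722649 0.08776684791628142
small [ 0.5854 -0.2912  0.015 ] long axis angle 80.7 len 0.095348335046156 0.05194185027091602
sb [0.4244 0.1758 0.048 ]
LP [ 0.4119 -0.2243  0.07  ]
sp [ 0.4105 -0.3104  0.048 ]
LB [ 0.4389 -0.4157  0.07  ]
green [ 0.3803 -0.1554  0.07  ]
tw [0.4225 0.0703 0.004 ] [[0.4817 0.0811 0.004 ]
 [0.3634 0.0595 0.004 ]] 10.367445948494193 0.1202585588595424
edge [[ 0.31011972 -0.17831019  0.        ]]
```

View pics/sidem.png

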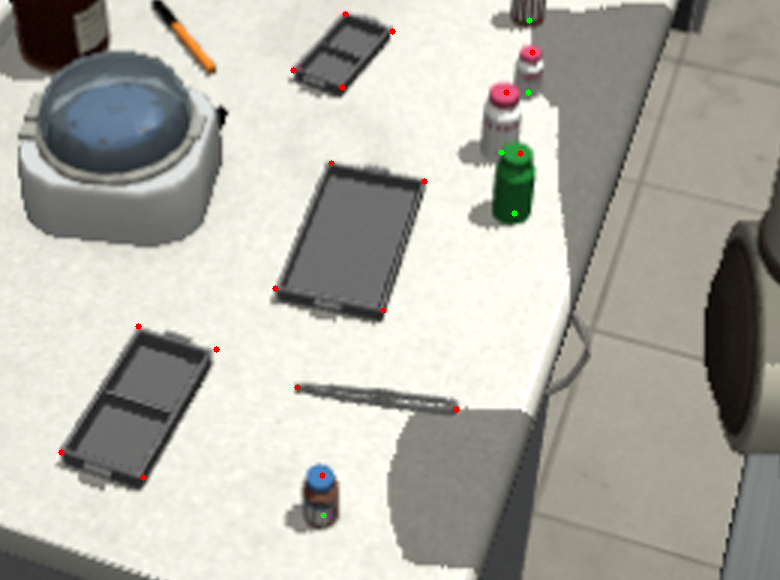

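Side-view reprojection agrees within about 3 mm. Tweezers first.

>>> carry_out --plan '[{"travel": [0.434, 0.99, -0.1], "angular": [0, 0, -0.234], "grip": 0}, {"travel": [0.434, 0.99, -0.1], "angular": [0, 0, -0.234], "grip": 0}, {"travel": [0.434, 0.99, -0.1], "angular": [0, 0, -0.234], "grip": 0}, {"travel": [0.434, 0.99, -0.1], "angular": [0, 0, -0.234], "grip": 0}, {"travel": [0.434, 0.99, -0.1], "angular": [0, 0, -0.234], "grip": 0}, {"travel": [0.434, 0.99, -0.1], "angular": [0, 0, -0.234], "grip": 0}, {"travel": [0.434, 0.99, -0.1], "angular": [0, 0, -0.234], "grip": 0}, {"travel": [0.434, 0.99, -0.1], "angular": [0, 0, -0.234], "grip": 0}]' --grip_force 30

```text
time: 0.77
ee_pos: [0.2922, -0.2263, 0.2119]
tcp_rot: [-180.0, -0.0, 10.4]
wrist_force: [1.4, -0.7, 0.6]
opening: 0.0433
grasp_force: 0.0
```

>>> carry_out --plan '[{"travel": [0.434, 0.989, -0.1], "angular": [0, 0, 0], "grip": 0}, {"travel": [0.434, 0.989, -0.1], "angular": [0, 0, 0], "grip": 0}, {"travel": [0.434, 0.989, -0.1], "angular": [0, 0, 0], "grip": 0}, {"travel": [0.434, 0.989, -0.1], "angular": [0, 0, 0], "grip": -0.2}, {"travel": [0.434, 0.989, -0.1], "angular": [0, 0, 0], "grip": -0.2}, {"travel": [0.434, 0.989, -0.3], "angular": [0, 0, 0], "grip": -0.2}, {"travel": [0.434, 0.989, -0.5], "angular": [0, 0, 0], "grip": -0.2}, {"travel": [0.434, 0.989, -0.5], "angular": [0, 0, 0], "grip": -0.2}]'

```text
time: 1.43
ee_pos: [0.4104, 0.0415, 0.1038]
tcp_rot: [180.0, -0.1, 10.5]
wrist_force: [0.5, -0.1, -0.3]
opening: 0.0342
grasp_force: 0.0
```

```bash
python3 - <<'E'
from h import *
from scipy.spatial.transform import Rotation as R
o=monitor.get_obs(); c=cams.camera('wrist')
T=np.eye(4);T[:3,:3]=R.from_euler('xyz',o['tcp_rot'],degrees=True).as_matrix();T[:3,3]=o['ee_pos']
V=np.linalg.inv(T@np.array(c['T_tool_cam'])); print(o['ee_pos'],o['tcp_rot'])
im=cv2.convertScaleAbs(c['frame'][:,:,::-1],alpha=1.3)
d=np.array([np.cos(np.radians(10.4)),np.sin(np.radians(10.4)),0])
for k in(-.06,-.03,0,.03,.06):
    for u,v in proj(c,np.array([.4225,.0703,.008])+k*d,V): cv2.circle(im,(int(u),int(v)),2,(0,0,255),-1)
cv2.imwrite('pics/w1.png',im)
E
```

```text
[0.41042051 0.04147683 0.10384027] [ 1.79991091e+02 -1.12136790e-01  1.05184257e+01]
```

View pics/w1.png

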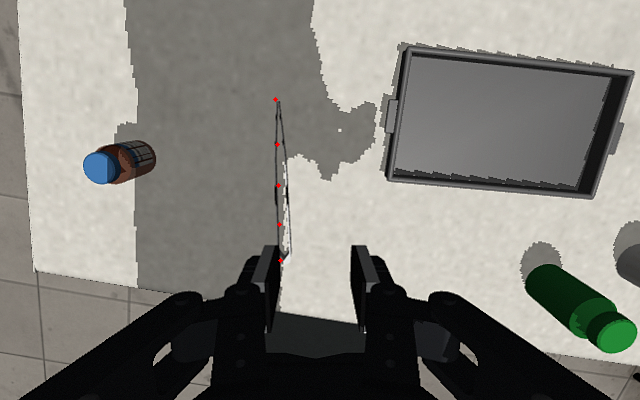

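Tips lie at (277,98) and the near end at about (286,258), so the tweezers are turned about 1° more than estimated and sit 1 mm to the right.

>>> carry_out --plan '[{"travel": [0.04, 0.092, -0.14], "angular": [0, 0, 0.03], "grip": -0.3}, {"travel": [0.04, 0.092, -0.18], "angular": [0, 0, 0.03], "grip": -0.3}, {"travel": [0.04, 0.092, -0.18], "angular": [0, 0, 0.03], "grip": -0.3}]'

```text
time: 1.73
ee_pos: [0.4194, 0.0677, 0.0462]
tcp_rot: [-180.0, 0.4, 11.4]
wrist_force: [-0.9, 0.6, -0.4]
opening: 0.0297
grasp_force: 0.0
```

>>> carry_out --plan '[{"travel": [0.005, 0.002, -0.06], "angular": [0, 0, 0], "grip": -0.3}, {"travel": [0.005, 0.002, -0.09], "angular": [0, 0, 0], "grip": -0.3}, {"travel": [0.005, 0.002, -0.11], "angular": [0, 0, 0], "grip": -0.3}, {"travel": [0.005, 0.002, -0.11], "angular": [0, 0, 0], "grip": -0.3}, {"travel": [0.005, 0.002, -0.11], "angular": [0, 0, 0], "grip": -1}, {"travel": [0.005, 0.002, -0.11], "angular": [0, 0, 0], "grip": -1}, {"travel": [0.005, 0.002, -0.11], "angular": [0, 0, 0], "grip": -1}, {"travel": [0.005, 0.002, -0.11], "angular": [0, 0, 0], "grip": -1}]'

```text
time: 2.4
ee_pos: [0.4237, 0.0674, 0.0185]
tcp_rot: [180.0, -0.1, 11.3]
wrist_force: [-1.4, -1.7, 5.4]
opening: 0.0089
grasp_force: 30.1
```

>>> carry_out --plan '[{"travel": [0, 0, 0], "angular": [0, 0, 0], "grip": -0.5}, {"travel": [0, 0, 0], "angular": [0, 0, 0], "grip": -0.5}, {"travel": [0, 0, -0.016], "angular": [0, 0, 0], "grip": -0.5}, {"travel": [0, 0, -0.016], "angular": [0, 0, 0], "grip": -0.5}]'

```text
time: 2.73
ee_pos: [0.4228, 0.0676, 0.0118]
tcp_rot: [-180.0, 0.1, 11.3]
wrist_force: [-0.4, 0.6, -0.1]
opening: 0.0215
grasp_force: 0.0
```

>>> carry_out --plan '[{"travel": [0, 0, 0.015], "angular": [0, 0, 0], "grip": -0.5}, {"travel": [0, 0, 0.015], "angular": [0, 0, 0], "grip": -1}, {"travel": [0, 0, 0.015], "angular": [0, 0, 0], "grip": -1}, {"travel": [0, 0, 0.015], "angular": [0, 0, 0], "grip": -1}, {"travel": [0, 0, 0.015], "angular": [0, 0, 0], "grip": -1}, {"travel": [0, 0, 0.1], "angular": [0, 0, 0], "grip": -1}, {"travel": [0, 0, 0.2], "angular": [0, 0, 0], "grip": -1}, {"travel": [0, 0, 0.2], "angular": [0, 0, 0], "grip": -1}]'

```text
time: 3.4
ee_pos: [0.4254, 0.068, 0.0776]
tcp_rot: [180.0, -0.4, 11.3]
wrist_force: [0.6, 0.7, 0.5]
opening: 0.0092
grasp_force: 29.2
```

```bash
python3 - <<'E'
from h import *
c=cams.camera('wrist'); s=cams.camera('side')
a=cv2.convertScaleAbs(c['frame'][:,:,::-1],alpha=1.3)[60:360,160:480]
b=cv2.resize(cv2.convertScaleAbs(s['frame'][150:350,150:360,::-1],alpha=1.4),None,fx=2,fy=2)
b=cv2.resize(b,(int(b.shape[1]*300/b.shape[0]),300)); cv2.imwrite('pics/w2.png',np.hstack([a,b]))
E
```

```text
(no output)
```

View pics/w2.png

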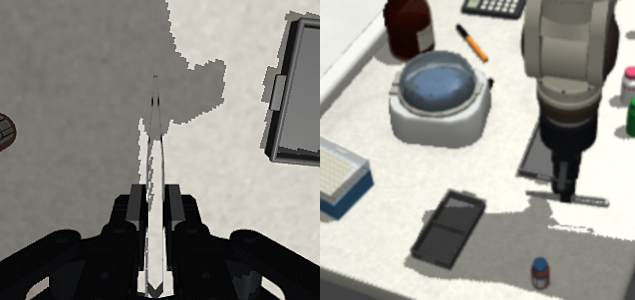

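>>> carry_out --plan '[{"travel": [0.1, -0.2, 0.15], "angular": [0, 0, 0.25], "grip": -1}, {"travel": [0.2, -0.4, 0.15], "angular": [0, 0, 0.49], "grip": -1}, {"travel": [0.23, -0.47, 0.15], "angular": [0, 0, 0.73], "grip": -1}, {"travel": [0.23, -0.473, 0.15], "angular": [0, 0, 0.972], "grip": -1}, {"travel": [0.23, -0.473, 0.15], "angular": [0, 0, 0.972], "grip": -1}]'

```text
time: 3.92
ee_pos: [0.4933, -0.0775, 0.117]
tcp_rot: [180.0, 0.0, 39.4]
wrist_force: [0.1, 0.2, -0.7]
opening: 0.009
grasp_force: 29.4
```

>>> carry_out --plan '[{"travel": [0, 0, 0], "angular": [0, 0, 0.25], "grip": -1}, {"travel": [0, 0, 0], "angular": [0, 0, 0.49], "grip": -1}, {"travel": [0, 0, 0], "angular": [0, 0, 0.73], "grip": -1}, {"travel": [0, 0, 0], "angular": [0, 0, 0.972], "grip": -1}, {"travel": [0, 0, 0], "angular": [0, 0, 0.972], "grip": -1}]'

```text
time: 4.33
ee_pos: [0.4917, -0.0743, 0.1162]
tcp_rot: [-179.9, 0.0, 67.3]
wrist_force: [-0.8, 1.2, -0.4]
opening: 0.0095
grasp_force: 29.4
```

>>> carry_out --plan '[{"travel": [0, 0, 0], "angular": [0, 0, 0.25], "grip": -1}, {"travel": [0, 0, 0], "angular": [0, 0, 0.49], "grip": -1}, {"travel": [0, 0, 0], "angular": [0, 0, 0.73], "grip": -1}, {"travel": [0, 0, 0], "angular": [0, 0, 0.972], "grip": -1}, {"travel": [0, 0, 0], "angular": [0, 0, 0.972], "grip": -1}, {"travel": [0, 0, 0], "angular": [0, 0, 0.972], "grip": -1}, {"travel": [0, 0, 0], "angular": [0, 0, 0.972], "grip": -1}]'

```text
time: 4.92
ee_pos: [0.492, -0.0742, 0.1172]
tcp_rot: [-180.0, -0.0, 94.5]
wrist_force: [0.9, 0.2, -0.9]
opening: 0.0091
grasp_force: 29.4
```

```bash
python3 - <<'E'
from h import *
c=cams.camera('wrist')
cv2.imwrite('pics/w3.png',cv2.convertScaleAbs(c['frame'][:,:,::-1],alpha=1.3))
o=monitor.get_obs();print(o['ee_pos'],o['tcp_rot'],o['q'])
E
```

```text
[ 0.4921038  -0.07424323  0.11735819] [-1.79974070e+02 -6.19240242e-03  9.45493866e+01] [-8.57953311e+00 -2.77334978e+00 -1.16016334e+01  8.11983754e+01
  1.40669713e-04  7.68710789e+01]
```

View pics/w3.png

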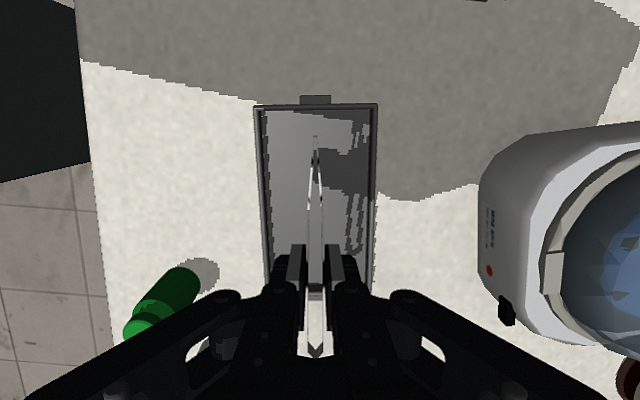

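Tweezers are centred over the tool tray: tip at (315,135), tray's far wall at row 105. Lowering.

>>> carry_out --plan '[{"travel": [0.004, 0, -0.13], "angular": [0, 0, 0], "grip": -1}, {"travel": [0.004, 0, -0.24], "angular": [0, 0, 0], "grip": -1}, {"travel": [0.004, 0, -0.29], "angular": [0, 0, 0], "grip": -1}, {"travel": [0.004, 0, -0.315], "angular": [0, 0, 0], "grip": -1}, {"travel": [0.004, 0, -0.318], "angular": [0, 0, 0], "grip": -1}, {"travel": [0.004, 0, -0.318], "angular": [0, 0, 0], "grip": -1}]'

```text
time: 5.47
ee_pos: [0.4937, -0.0743, 0.0227]
tcp_rot: [180.0, 0.0, 94.7]
wrist_force: [0.3, -0.4, -0.7]
opening: 0.0091
grasp_force: 31.4
```

>>> carry_out --plan '[{"travel": [0, 0, 0], "angular": [0, 0, 0], "grip": -0.5}, {"travel": [0, 0, 0], "angular": [0, 0, 0], "grip": -0.5}, {"travel": [0, 0, 0], "angular": [0, 0, 0], "grip": -0.5}, {"travel": [0, 0, 0.02], "angular": [0, 0, 0], "grip": -0.5}, {"travel": [0, 0, 0.1], "angular": [0, 0, 0], "grip": -0.5}, {"travel": [0, 0, 0.2], "angular": [0, 0, 0], "grip": -0.5}, {"travel": [0, 0, 0.3], "angular": [0, 0, 0], "grip": 0.5}, {"travel": [0, 0, 0.4], "angular": [0, 0, 0], "grip": 0.5}]'

```text
time: 6.13
ee_pos: [0.4932, -0.0743, 0.1443]
tcp_rot: [180.0, 0.0, 94.8]
wrist_force: [1.1, -0.5, 0.3]
opening: 0.0449
grasp_force: 0.0
```

>>> carry_out --plan '[{"travel": [-0.231, 0.834, 0], "angular": [0, 0, 0], "grip": 0.3}, {"travel": [-0.231, 0.834, 0], "angular": [0, 0, 0], "grip": 0.3}, {"travel": [-0.231, 0.834, 0], "angular": [0, 0, 0], "grip": 0.3}, {"travel": [-0.231, 0.834, 0], "angular": [0, 0, 0], "grip": 0.3}, {"travel": [-0.231, 0.834, 0], "angular": [0, 0, 0], "grip": 0.3}, {"travel": [-0.231, 0.834, 0], "angular": [0, 0, 0], "grip": 0.3}, {"travel": [-0.231, 0.834, 0], "angular": [0, 0, 0], "grip": 0.3}, {"travel": [-0.231, 0.834, 0], "angular": [0, 0, 0], "grip": 0.3}]'

```text
time: 6.8
ee_pos: [0.4234, 0.1783, 0.143]
tcp_rot: [180.0, -0.0, 95.0]
wrist_force: [0.8, -0.1, 0.2]
opening: 0.0554
grasp_force: 0.0
```

```bash
python3 - <<'E'
from h import *
from scipy.spatial.transform import Rotation as R
o=monitor.get_obs(); c=cams.camera('wrist')
T=np.eye(4);T[:3,:3]=R.from_euler('xyz',o['tcp_rot'],degrees=True).as_matrix();T[:3,3]=o['ee_pos']
V=np.linalg.inv(T@np.array(c['T_tool_cam'])); print(o['ee_pos'],o['tcp_rot'],o['opening'])
im=cv2.convertScaleAbs(c['frame'][:,:,::-1],alpha=1.3)
for P in([.4244,.1758,.048],[.4244,.1758,0]):
    for u,v in proj(c,P,V): print(u,v);cv2.circle(im,(int(u),int(v)),2,(0,0,255),-1)
im2=cv2.convertScaleAbs(cams.camera('top')['frame'][160:280,190:330,::-1],alpha=1.6)
im2=cv2.resize(im2,(467,400),interpolation=cv2.INTER_CUBIC)
cv2.imwrite('pics/w4.png',cv2.resize(np.hstack([im,im2]),(800,289),interpolation=cv2.INTER_AREA))
E
```

```text
[0.4234003  0.17830457 0.14301398] [ 1.79954469e+02 -3.29041793e-02  9.50496969e+01] 0.055397765070646206
317.1412424596264 212.42923080812744
316.80241991737483 195.74645987607937
```

View pics/w4.png

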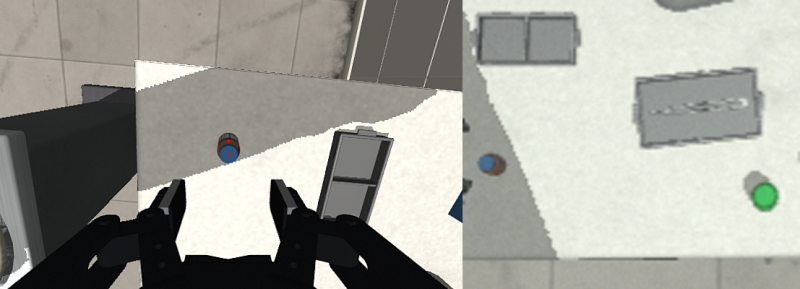

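The wrist prediction falls on the small blue cap (229,153) and the tweezers lie in their tray. Descending.

>>> carry_out --plan '[{"travel": [0.003, -0.007, -0.12], "angular": [0, 0, 0], "grip": 0.3}, {"travel": [0.003, -0.007, -0.24], "angular": [0, 0, 0], "grip": 0.3}, {"travel": [0.003, -0.007, -0.34], "angular": [0, 0, 0], "grip": 0.3}, {"travel": [0.003, -0.007, -0.397], "angular": [0, 0, 0], "grip": 0.3}, {"travel": [0.003, -0.007, -0.397], "angular": [0, 0, 0], "grip": 0.3}, {"travel": [0.003, -0.007, -0.397], "angular": [0, 0, 0], "grip": 0}, {"travel": [0.003, -0.007, -0.397], "angular": [0, 0, 0], "grip": -0.3}, {"travel": [0.003, -0.007, -0.397], "angular": [0, 0, 0], "grip": -0.6}]' --grip_force 25

```text
time: 7.57
ee_pos: [0.4263, 0.1737, 0.0252]
tcp_rot: [179.8, -0.0, 94.8]
wrist_force: [-0.6, -2.1, 2.6]
opening: 0.0239
grasp_force: 25.1
```

>>> carry_out --plan '[{"travel": [0, 0, 0], "angular": [0, 0, 0], "grip": -1}, {"travel": [0, 0, 0], "angular": [0, 0, 0], "grip": -1}, {"travel": [0, 0, 0], "angular": [0, 0, 0], "grip": -1}]'

```text
time: 7.82
ee_pos: [0.4263, 0.1738, 0.0251]
tcp_rot: [179.8, -0.0, 94.8]
wrist_force: [0.8, -2.5, 7.2]
opening: 0.024
grasp_force: 25.6
```

>>> carry_out --plan '[{"travel": [0, 0, 0.1], "angular": [0, 0, 0], "grip": -1}, {"travel": [0, 0, 0.22], "angular": [0, 0, 0], "grip": -1}, {"travel": [0, -0.1, 0.35], "angular": [0, 0, 0], "grip": -1}, {"travel": [0, -0.24, 0.42], "angular": [0, 0, 0], "grip": -1}, {"travel": [0, -0.37, 0.42], "angular": [0, 0, 0], "grip": -1}, {"travel": [0, -0.5, 0.42], "angular": [0, 0, 0], "grip": -1}, {"travel": [0, -0.63, 0.42], "angular": [0, 0, 0], "grip": -1}, {"travel": [0, -0.7, 0.42], "angular": [0, 0, 0], "grip": -1}]'

```text
time: 8.48
ee_pos: [0.425, -0.0392, 0.1506]
tcp_rot: [179.9, 0.1, 94.7]
wrist_force: [-0.3, 1.6, -0.0]
opening: 0.024
grasp_force: 24.9
```

>>> carry_out --plan '[{"travel": [0, -0.12, 0], "angular": [0, 0, 0], "grip": -1}, {"travel": [0, -0.24, 0], "angular": [0, 0, 0], "grip": -1}, {"travel": [0, -0.36, 0], "angular": [0, 0, 0], "grip": -1}, {"travel": [0, -0.48, 0], "angular": [0, 0, 0], "grip": -1}, {"travel": [0.1, -0.6, 0], "angular": [0, 0, 0], "grip": -1}, {"travel": [0.2, -0.72, 0], "angular": [0, 0, 0], "grip": -1}, {"travel": [0.3, -0.74, 0], "angular": [0, 0, 0], "grip": -1}, {"travel": [0.4, -0.76, 0], "angular": [0, 0, 0], "grip": -1}]'

```text
time: 9.15
ee_pos: [0.5466, -0.2671, 0.1497]
tcp_rot: [179.9, 0.1, 94.6]
wrist_force: [-0.1, -0.3, -0.5]
opening: 0.0238
grasp_force: 24.9
```

>>> carry_out --plan '[{"travel": [0.08, -0.006, 0], "angular": [0, 0, 0], "grip": -1}, {"travel": [0.141, -0.006, -0.08], "angular": [0, 0, 0], "grip": -1}, {"travel": [0.141, -0.006, -0.18], "angular": [0, 0, 0], "grip": -1}, {"travel": [0.141, -0.006, -0.28], "angular": [0, 0, 0], "grip": -1}, {"travel": [0.141, -0.006, -0.34], "angular": [0, 0, 0], "grip": -1}, {"travel": [0.141, -0.006, -0.34], "angular": [0, 0, 0], "grip": -1}, {"travel": [0.141, -0.006, -0.34], "angular": [0, 0, 0], "grip": -1}]'

```text
time: 9.73
ee_pos: [0.5871, -0.2658, 0.0473]
tcp_rot: [-179.9, -0.0, 94.8]
wrist_force: [0.5, -0.7, -0.2]
opening: 0.0239
grasp_force: 25.0
```

>>> carry_out --plan '[{"travel": [0.007, -0.011, -0.03], "angular": [0, 0, 0], "grip": -1}, {"travel": [0.007, -0.011, -0.055], "angular": [0, 0, 0], "grip": -1}, {"travel": [0.007, -0.011, -0.061], "angular": [0, 0, 0], "grip": -1}, {"travel": [0.007, -0.011, -0.061], "angular": [0, 0, 0], "grip": -1}]'

```text
time: 10.07
ee_pos: [0.5893, -0.2693, 0.0287]
tcp_rot: [-180.0, -0.0, 94.8]
wrist_force: [0.5, 0.4, -0.2]
opening: 0.0239
grasp_force: 25.0
```

>>> carry_out --plan '[{"travel": [0, 0, 0], "angular": [0, 0, 0], "grip": -0.3}, {"travel": [0, 0, 0], "angular": [0, 0, 0], "grip": 0}, {"travel": [0, 0, 0], "angular": [0, 0, 0], "grip": 0}, {"travel": [0, 0, 0.1], "angular": [0, 0, 0], "grip": 0.2}, {"travel": [0, 0, 0.2], "angular": [0, 0, 0], "grip": 0.2}, {"travel": [0, 0, 0.3], "angular": [0, 0, 0], "grip": 0.2}, {"travel": [0, 0, 0.4], "angular": [0, 0, 0], "grip": 0.2}]'

```text
time: 10.65
ee_pos: [0.5893, -0.2692, 0.1507]
tcp_rot: [180.0, 0.0, 94.8]
wrist_force: [0.5, -0.1, 0.1]
opening: 0.0513
grasp_force: 0.0
```

>>> carry_out --plan '[{"travel": [-0.13, -0.137, 0], "angular": [0, 0, 0], "grip": 0.3}, {"travel": [-0.26, -0.137, 0], "angular": [0, 0, 0], "grip": 0.3}, {"travel": [-0.39, -0.137, 0], "angular": [0, 0, 0], "grip": 0.3}, {"travel": [-0.52, -0.137, 0], "angular": [0, 0, 0], "grip": 0.3}, {"travel": [-0.596, -0.137, 0], "angular": [0, 0, 0], "grip": 0.3}, {"travel": [-0.596, -0.137, 0], "angular": [0, 0, 0], "grip": 0.3}, {"travel": [-0.596, -0.137, -0.1], "angular": [0, 0, 0], "grip": 0.3}, {"travel": [-0.596, -0.137, -0.15], "angular": [0, 0, 0], "grip": 0.3}]'

```text
time: 11.32
ee_pos: [0.4105, -0.3106, 0.1032]
tcp_rot: [179.9, 0.1, 94.8]
wrist_force: [0.4, -0.3, -1.3]
opening: 0.0555
grasp_force: 0.0
```

```bash
cat >> h.py <<'E'
from scipy.spatial.transform import Rotation as R
def wv(o,c):
    T=np.eye(4);T[:3,:3]=R.from_euler('xyz',o['tcp_rot'],degrees=True).as_matrix();T[:3,3]=o['ee_pos']
    return np.linalg.inv(T@np.array(c['T_tool_cam']))
def look(P,name):
    o=monitor.get_obs(); c=cams.camera('wrist'); V=wv(o,c)
    print(o['ee_pos'].round(4),o['tcp_rot'].round(1),o['opening'])
    im=cv2.convertScaleAbs(c['frame'][:,:,::-1],alpha=1.3)
    for u,v in proj(c,np.array(P),V): cv2.circle(im,(int(u),int(v)),2,(0,255,255),-1)
    t=cams.camera('top')['frame'][:,:,::-1]
    t=cv2.resize(cv2.convertScaleAbs(t[150:270,180:460],alpha=1.6),(640,274),interpolation=cv2.INTER_CUBIC)
    im=np.vstack([im[60:360],t]); cv2.imwrite(f'pics/{name}.png',im)
E
python3 -c "
from h import *
look([[.4105,-.3104,.048],[.4119,-.2243,.07]],'w5')"
```

```text
[ 0.4105 -0.3106  0.1032] [1.799e+02 1.000e-01 9.480e+01] 0.05553854681393387
```

View pics/w5.png

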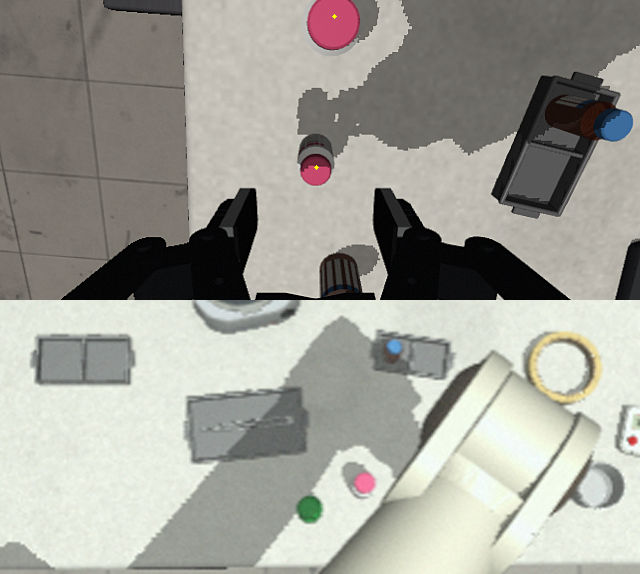

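Prediction sits on the small pink cap (316,168), and small blue stands in the left bay of the small tray.

>>> carry_out --plan '[{"travel": [0, 0, -0.1], "angular": [0, 0, 0], "grip": 0.3}, {"travel": [0, 0, -0.2], "angular": [0, 0, 0], "grip": 0.3}, {"travel": [0, 0, -0.262], "angular": [0, 0, 0], "grip": 0.3}, {"travel": [0, 0, -0.262], "angular": [0, 0, 0], "grip": 0.3}, {"travel": [0, 0, -0.262], "angular": [0, 0, 0], "grip": 0}, {"travel": [0, 0, -0.262], "angular": [0, 0, 0], "grip": -0.3}, {"travel": [0, 0, -0.262], "angular": [0, 0, 0], "grip": -0.6}, {"travel": [0, 0, -0.262], "angular": [0, 0, 0], "grip": -1}]'

```text
time: 12.08
ee_pos: [0.4118, -0.3112, 0.0276]
tcp_rot: [179.9, 0.1, 94.8]
wrist_force: [0.1, 0.9, 8.2]
opening: 0.0235
grasp_force: 24.8
```

>>> carry_out --plan '[{"travel": [0, 0, 0], "angular": [0, 0, 0], "grip": -1}, {"travel": [0, 0, 0], "angular": [0, 0, 0], "grip": -1}, {"travel": [0, 0, 0.1], "angular": [0, 0, 0], "grip": -1}, {"travel": [0, 0, 0.22], "angular": [0, 0, 0], "grip": -1}, {"travel": [0.1, 0, 0.33], "angular": [0, 0, 0], "grip": -1}, {"travel": [0.22, 0, 0.4], "angular": [0, 0, 0], "grip": -1}, {"travel": [0.35, 0, 0.4], "angular": [0, 0, 0], "grip": -1}, {"travel": [0.47, 0, 0.4], "angular": [0, 0, 0], "grip": -1}]'

```text
time: 12.75
ee_pos: [0.5547, -0.3109, 0.1491]
tcp_rot: [179.7, 0.2, 94.8]
wrist_force: [1.2, -0.4, -0.4]
opening: 0.0238
grasp_force: 24.9
```

>>> carry_out --plan '[{"travel": [0.09, -0.012, 0], "angular": [0, 0, 0], "grip": -1}, {"travel": [0.09, -0.012, -0.08], "angular": [0, 0, 0], "grip": -1}, {"travel": [0.09, -0.012, -0.18], "angular": [0, 0, 0], "grip": -1}, {"travel": [0.09, -0.012, -0.28], "angular": [0, 0, 0], "grip": -1}, {"travel": [0.09, -0.012, -0.33], "angular": [0, 0, 0], "grip": -1}, {"travel": [0.09, -0.012, -0.33], "angular": [0, 0, 0], "grip": -1}, {"travel": [0.09, -0.012, -0.33], "angular": [0, 0, 0], "grip": -1}]'

```text
time: 13.33
ee_pos: [0.5786, -0.3139, 0.0467]
tcp_rot: [-180.0, -0.0, 94.8]
wrist_force: [0.1, 0.2, 0.1]
opening: 0.024
grasp_force: 24.9
```

>>> carry_out --plan '[{"travel": [0.01, -0.002, -0.03], "angular": [0, 0, 0], "grip": -1}, {"travel": [0.01, -0.002, -0.045], "angular": [0, 0, 0], "grip": -1}, {"travel": [0.01, -0.002, -0.051], "angular": [0, 0, 0], "grip": -1}, {"travel": [0.01, -0.002, -0.051], "angular": [0, 0, 0], "grip": -1}]'

```text
time: 13.67
ee_pos: [0.5817, -0.3147, 0.0311]
tcp_rot: [180.0, 0.0, 94.8]
wrist_force: [0.2, -0.2, -0.6]
opening: 0.0239
grasp_force: 24.9
```

>>> carry_out --plan '[{"travel": [0, 0, 0], "angular": [0, 0, 0], "grip": -0.3}, {"travel": [0, 0, 0], "angular": [0, 0, 0], "grip": 0}, {"travel": [0, 0, 0], "angular": [0, 0, 0], "grip": 0}, {"travel": [0, 0, 0.1], "angular": [0, 0, 0], "grip": 0.2}, {"travel": [0, 0, 0.2], "angular": [0, 0, 0], "grip": 0.2}, {"travel": [0, 0, 0.3], "angular": [0, 0, 0], "grip": 0.2}, {"travel": [0, 0, 0.4], "angular": [0, 0, 0], "grip": 0.2}, {"travel": [0, 0, 0.4], "angular": [0, 0, 0], "grip": 0.2}]'

```text
time: 14.33
ee_pos: [0.5834, -0.3156, 0.1585]
tcp_rot: [179.5, 0.3, 94.8]
wrist_force: [0.9, -0.2, 0.5]
opening: 0.0512
grasp_force: 0.0
```

>>> carry_out --plan '[{"travel": [-0.12, 0.06, 0], "angular": [0, 0, 0], "grip": 0.5}, {"travel": [-0.24, 0.12, 0], "angular": [0, 0, 0], "grip": 0.5}, {"travel": [-0.36, 0.18, 0], "angular": [0, 0, 0], "grip": 0.5}, {"travel": [-0.48, 0.24, 0], "angular": [0, 0, 0], "grip": 0.5}, {"travel": [-0.57, 0.304, 0], "angular": [0, 0, 0], "grip": 0.5}, {"travel": [-0.57, 0.304, 0], "angular": [0, 0, 0], "grip": 0.5}, {"travel": [-0.57, 0.304, 0], "angular": [0, 0, 0], "grip": 0.5}, {"travel": [-0.57, 0.304, 0], "angular": [0, 0, 0], "grip": 0.5}]'

```text
time: 15.0
ee_pos: [0.4112, -0.2237, 0.1516]
tcp_rot: [179.9, 0.1, 94.8]
wrist_force: [-0.0, 0.3, 0.2]
opening: 0.0641
grasp_force: 0.0
```

```bash
python3 -c "
from h import *
look([[.4119,-.2243,.07],[.4119,-.2243,0]],'w6')"
```

```text
[ 0.4112 -0.2237  0.1516] [1.799e+02 1.000e-01 9.480e+01] 0.0641033117579169
```

View pics/w6.png

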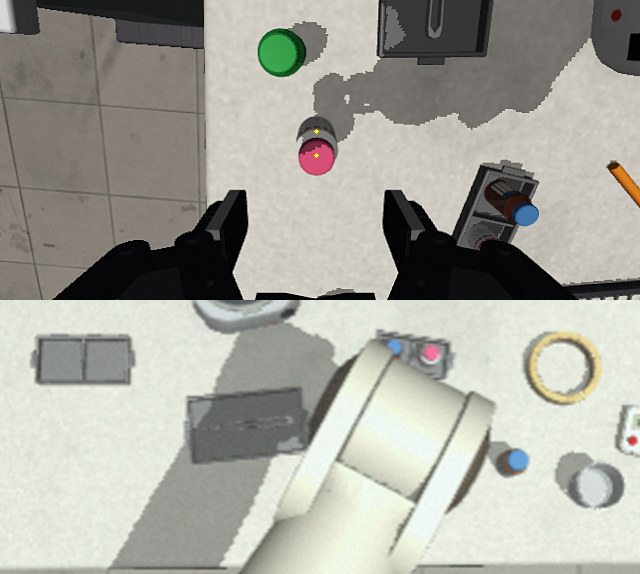

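Prediction sits on the large pink cap (316,155), both small vials are in their tray, and green is clear at (281,52).

>>> carry_out --plan '[{"travel": [0.002, -0.002, -0.13], "angular": [0, 0, 0], "grip": 0.5}, {"travel": [0.002, -0.002, -0.25], "angular": [0, 0, 0], "grip": 0.5}, {"travel": [0.002, -0.002, -0.35], "angular": [0, 0, 0], "grip": 0.5}, {"travel": [0.002, -0.002, -0.402], "angular": [0, 0, 0], "grip": 0.5}, {"travel": [0.002, -0.002, -0.402], "angular": [0, 0, 0], "grip": 0.5}, {"travel": [0.002, -0.002, -0.402], "angular": [0, 0, 0], "grip": 0.2}, {"travel": [0.002, -0.002, -0.402], "angular": [0, 0, 0], "grip": -0.1}, {"travel": [0.002, -0.002, -0.402], "angular": [0, 0, 0], "grip": -0.4}]'

```text
time: 15.77
ee_pos: [0.4124, -0.2247, 0.0321]
tcp_rot: [179.9, 0.1, 94.8]
wrist_force: [0.5, -0.5, 0.4]
opening: 0.0317
grasp_force: 24.8
```

>>> carry_out --plan '[{"travel": [0, 0, 0], "angular": [0, 0, 0], "grip": -1}, {"travel": [0, 0, 0], "angular": [0, 0, 0], "grip": -1}, {"travel": [0, 0, 0], "angular": [0, 0, 0], "grip": -1}]'

```text
time: 16.02
ee_pos: [0.4124, -0.2246, 0.0321]
tcp_rot: [179.8, 0.1, 94.8]
wrist_force: [1.7, -0.9, 6.3]
opening: 0.0316
grasp_force: 25.4
```

>>> carry_out --plan '[{"travel": [0, 0, 0.1], "angular": [0, 0, 0], "grip": -1}, {"travel": [0, 0, 0.22], "angular": [0, 0, 0], "grip": -1}, {"travel": [0, 0.05, 0.34], "angular": [0, 0, 0], "grip": -1}, {"travel": [0, 0.15, 0.43], "angular": [0, 0, 0], "grip": -1}, {"travel": [0, 0.28, 0.43], "angular": [0, 0, 0], "grip": -1}, {"travel": [0, 0.4, 0.43], "angular": [0, 0, 0], "grip": -1}, {"travel": [0, 0.52, 0.43], "angular": [0, 0, 0], "grip": -1}, {"travel": [0, 0.64, 0.43], "angular": [0, 0, 0], "grip": -1}]'

```text
time: 16.68
ee_pos: [0.411, -0.0305, 0.1602]
tcp_rot: [179.9, 0.0, 94.8]
wrist_force: [0.5, 0.3, 0.1]
opening: 0.0318
grasp_force: 25.1
```

>>> carry_out --plan '[{"travel": [0, 0.12, 0], "angular": [0, 0, 0], "grip": -1}, {"travel": [0, 0.24, 0], "angular": [0, 0, 0], "grip": -1}, {"travel": [0, 0.36, 0], "angular": [0, 0, 0], "grip": -1}, {"travel": [0, 0.48, 0], "angular": [0, 0, 0], "grip": -1}, {"travel": [0.1, 0.6, 0], "angular": [0, 0, 0], "grip": -1}, {"travel": [0.2, 0.66, 0], "angular": [0, 0, 0], "grip": -1}, {"travel": [0.3, 0.69, 0], "angular": [0, 0, 0], "grip": -1}, {"travel": [0.4, 0.69, 0], "angular": [0, 0, 0], "grip": -1}]'

```text
time: 17.35
ee_pos: [0.5324, 0.1775, 0.1596]
tcp_rot: [180.0, -0.0, 95.0]
wrist_force: [-0.5, 0.6, -1.1]
opening: 0.0315
grasp_force: 25.2
```

>>> carry_out --plan '[{"travel": [0.1, -0.02, 0], "angular": [0, 0, 0], "grip": -1}, {"travel": [0.155, -0.02, -0.05], "angular": [0, 0, 0], "grip": -1}, {"travel": [0.155, -0.02, -0.15], "angular": [0, 0, 0], "grip": -1}, {"travel": [0.155, -0.02, -0.25], "angular": [0, 0, 0], "grip": -1}, {"travel": [0.155, -0.02, -0.32], "angular": [0, 0, 0], "grip": -1}, {"travel": [0.155, -0.02, -0.33], "angular": [0, 0, 0], "grip": -1}, {"travel": [0.155, -0.02, -0.33], "angular": [0, 0, 0], "grip": -1}, {"travel": [0.155, -0.02, -0.33], "angular": [0, 0, 0], "grip": -1}]'

```text
time: 18.02
ee_pos: [0.5783, 0.1692, 0.0621]
tcp_rot: [179.9, -0.0, 94.8]
wrist_force: [1.2, 0.6, -0.2]
opening: 0.0318
grasp_force: 25.2
```

>>> carry_out --plan '[{"travel": [0.006, 0.004, -0.04], "angular": [0, 0, 0], "grip": -1}, {"travel": [0.006, 0.004, -0.07], "angular": [0, 0, 0], "grip": -1}, {"travel": [0.006, 0.004, -0.085], "angular": [0, 0, 0], "grip": -1}, {"travel": [0.006, 0.004, -0.085], "angular": [0, 0, 0], "grip": -1}, {"travel": [0.006, 0.004, -0.085], "angular": [0, 0, 0], "grip": -1}]'

```text
time: 18.43
ee_pos: [0.5795, 0.1702, 0.0349]
tcp_rot: [180.0, 0.0, 94.8]
wrist_force: [-0.6, 0.5, 0.1]
opening: 0.0318
grasp_force: 25.4
```

>>> carry_out --plan '[{"travel": [0, 0, 0], "angular": [0, 0, 0], "grip": -0.1}, {"travel": [0, 0, 0], "angular": [0, 0, 0], "grip": 0.2}, {"travel": [0, 0, 0], "angular": [0, 0, 0], "grip": 0.2}, {"travel": [0, 0, 0.1], "angular": [0, 0, 0], "grip": 0.4}, {"travel": [0, 0, 0.2], "angular": [0, 0, 0], "grip": 0.5}, {"travel": [0, 0, 0.3], "angular": [0, 0, 0], "grip": 0.5}, {"travel": [0, 0, 0.4], "angular": [0, 0, 0], "grip": 0.5}, {"travel": [0, 0, 0.42], "angular": [0, 0, 0], "grip": 0.5}]'

```text
time: 19.1
ee_pos: [0.581, 0.1706, 0.1666]
tcp_rot: [179.6, -0.1, 94.8]
wrist_force: [0.8, 1.4, 0.8]
opening: 0.0641
grasp_force: 0.0
```

>>> carry_out --plan '[{"travel": [-0.12, 0, 0], "angular": [0, 0, 0], "grip": 0.5}, {"travel": [-0.24, -0.02, 0], "angular": [0, 0, 0], "grip": 0.5}, {"travel": [-0.35, -0.08, 0], "angular": [0, 0, 0], "grip": 0.5}, {"travel": [-0.44, -0.17, 0], "angular": [0, 0, 0], "grip": 0.5}, {"travel": [-0.473, -0.3, 0], "angular": [0, 0, 0], "grip": 0.5}, {"travel": [-0.473, -0.43, 0], "angular": [0, 0, 0], "grip": 0.5}, {"travel": [-0.473, -0.56, 0], "angular": [0, 0, 0], "grip": 0.5}, {"travel": [-0.473, -0.69, 0], "angular": [0, 0, 0], "grip": 0.5}]'

```text
time: 19.77
ee_pos: [0.4371, -0.0383, 0.1611]
tcp_rot: [179.9, 0.0, 94.9]
wrist_force: [1.1, 0.3, -0.4]
opening: 0.0643
grasp_force: 0.0
```

>>> carry_out --plan '[{"travel": [0, -0.13, 0], "angular": [0, 0, 0], "grip": 0.5}, {"travel": [0, -0.26, 0], "angular": [0, 0, 0], "grip": 0.5}, {"travel": [0, -0.39, 0], "angular": [0, 0, 0], "grip": 0.5}, {"travel": [0, -0.52, 0], "angular": [0, 0, 0], "grip": 0.5}, {"travel": [0, -0.65, 0], "angular": [0, 0, 0], "grip": 0.5}, {"travel": [0, -0.78, 0], "angular": [0, 0, 0], "grip": 0.5}, {"travel": [0, -0.9, 0], "angular": [0, 0, 0], "grip": 0.5}, {"travel": [0, -0.98, 0], "angular": [0, 0, 0], "grip": 0.5}]'

```text
time: 20.43
ee_pos: [0.437, -0.3339, 0.1604]
tcp_rot: [-180.0, 0.0, 94.7]
wrist_force: [0.4, -0.5, -0.2]
opening: 0.0644
grasp_force: 0.0
```

>>> carry_out --plan '[{"travel": [0.005, -0.12, 0], "angular": [0, 0, 0], "grip": 0.5}, {"travel": [0.005, -0.22, 0], "angular": [0, 0, 0], "grip": 0.5}, {"travel": [0.005, -0.265, 0], "angular": [0, 0, 0], "grip": 0.5}, {"travel": [0.005, -0.265, 0], "angular": [0, 0, 0], "grip": 0.5}, {"travel": [0.005, -0.265, 0], "angular": [0, 0, 0], "grip": 0.5}]'

```text
time: 20.85
ee_pos: [0.4388, -0.4106, 0.1602]
tcp_rot: [-180.0, -0.1, 94.7]
wrist_force: [-0.2, 0.5, 0.5]
opening: 0.0642
grasp_force: 0.0
```

```bash
python3 -c "
from h import *
look([[.4389,-.4157,.07],[.4389,-.4157,0]],'w7')"
```

```text
[ 0.4388 -0.4106  0.1602] [-1.80e+02 -1.00e-01  9.47e+01] 0.06419153004606264
```

View pics/w7.png

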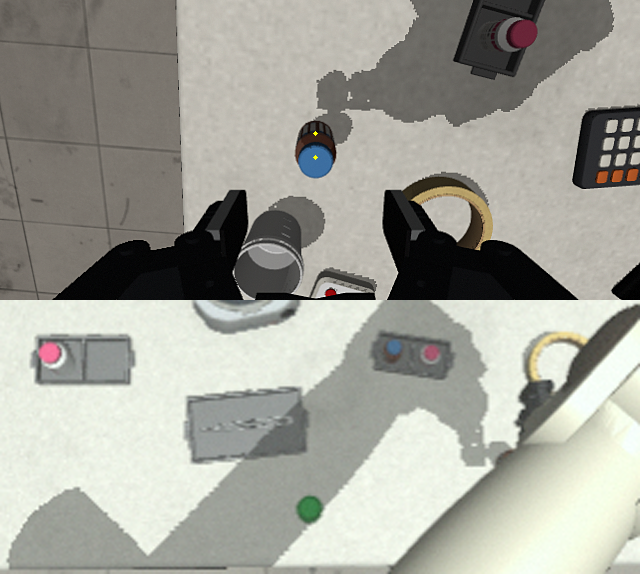

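Prediction sits on the large blue cap (316,157). The cup (268,265) and tape (450,215) are clear of the fingers' descent.

>>> carry_out --plan '[{"travel": [0, -0.015, -0.13], "angular": [0, 0, 0], "grip": 0.5}, {"travel": [0, -0.015, -0.25], "angular": [0, 0, 0], "grip": 0.5}, {"travel": [0, -0.015, -0.36], "angular": [0, 0, 0], "grip": 0.5}, {"travel": [0, -0.015, -0.429], "angular": [0, 0, 0], "grip": 0.5}, {"travel": [0, -0.015, -0.429], "angular": [0, 0, 0], "grip": 0.5}, {"travel": [0, -0.015, -0.429], "angular": [0, 0, 0], "grip": 0.2}, {"travel": [0, -0.015, -0.429], "angular": [0, 0, 0], "grip": -0.1}, {"travel": [0, -0.015, -0.429], "angular": [0, 0, 0], "grip": -0.4}]'

```text
time: 21.62
ee_pos: [0.4402, -0.4154, 0.0349]
tcp_rot: [179.9, 0.2, 94.8]
wrist_force: [0.2, 0.8, 2.5]
opening: 0.0317
grasp_force: 24.6
```

>>> carry_out --plan '[{"travel": [0, 0, 0], "angular": [0, 0, 0], "grip": -1}, {"travel": [0, 0, 0], "angular": [0, 0, 0], "grip": -1}, {"travel": [0, 0, 0], "angular": [0, 0, 0], "grip": -1}]'

```text
time: 21.87
ee_pos: [0.4402, -0.4154, 0.0349]
tcp_rot: [179.8, 0.1, 94.8]
wrist_force: [-0.3, 2.3, 7.4]
opening: 0.0324
grasp_force: 25.1
```

>>> carry_out --plan '[{"travel": [0, 0, 0.1], "angular": [0, 0, 0], "grip": -1}, {"travel": [0, 0, 0.22], "angular": [0, 0, 0], "grip": -1}, {"travel": [0, 0.05, 0.34], "angular": [0, 0, 0], "grip": -1}, {"travel": [0, 0.15, 0.43], "angular": [0, 0, 0], "grip": -1}, {"travel": [0, 0.28, 0.43], "angular": [0, 0, 0], "grip": -1}, {"travel": [0, 0.4, 0.43], "angular": [0, 0, 0], "grip": -1}, {"travel": [0, 0.52, 0.43], "angular": [0, 0, 0], "grip": -1}, {"travel": [0, 0.64, 0.43], "angular": [0, 0, 0], "grip": -1}]'

```text
time: 22.53
ee_pos: [0.4392, -0.2215, 0.1627]
tcp_rot: [179.9, 0.1, 94.8]
wrist_force: [0.1, -0.2, -0.7]
opening: 0.032
grasp_force: 25.2
```

>>> carry_out --plan '[{"travel": [0, 0.12, 0], "angular": [0, 0, 0], "grip": -1}, {"travel": [0, 0.25, 0], "angular": [0, 0, 0], "grip": -1}, {"travel": [0, 0.38, 0], "angular": [0, 0, 0], "grip": -1}, {"travel": [0, 0.5, 0], "angular": [0, 0, 0], "grip": -1}, {"travel": [0, 0.62, 0], "angular": [0, 0, 0], "grip": -1}, {"travel": [0, 0.75, 0], "angular": [0, 0, 0], "grip": -1}, {"travel": [0, 0.88, 0], "angular": [0, 0, 0], "grip": -1}, {"travel": [0, 1, 0], "angular": [0, 0, 0], "grip": -1}]'

```text
time: 23.2
ee_pos: [0.4391, 0.0793, 0.1627]
tcp_rot: [179.8, -0.0, 94.8]
wrist_force: [1.5, 0.8, 0.3]
opening: 0.0321
grasp_force: 25.2
```

>>> carry_out --plan '[{"travel": [0.1, 0.07, 0], "angular": [0, 0, 0], "grip": -1}, {"travel": [0.2, 0.1, 0], "angular": [0, 0, 0], "grip": -1}, {"travel": [0.32, 0.1, 0], "angular": [0, 0, 0], "grip": -1}, {"travel": [0.42, 0.1, 0], "angular": [0, 0, 0], "grip": -1}, {"travel": [0.47, 0.1, -0.05], "angular": [0, 0, 0], "grip": -1}, {"travel": [0.47, 0.1, -0.15], "angular": [0, 0, 0], "grip": -1}, {"travel": [0.47, 0.1, -0.2], "angular": [0, 0, 0], "grip": -1}, {"travel": [0.47, 0.1, -0.2], "angular": [0, 0, 0], "grip": -1}]'

```text
time: 23.87
ee_pos: [0.5789, 0.1069, 0.0982]
tcp_rot: [-179.7, 0.0, 94.8]
wrist_force: [-0.2, -1.0, -0.7]
opening: 0.0322
grasp_force: 25.3
```

```bash
python3 -c "
from h import *
look([[.581,.170,.073],[.581,.170,.003]],'w8')"
```

```text
[0.5789 0.1069 0.0982] [-179.7    0.    94.8] 0.03221444619197416
```

View pics/w8.png

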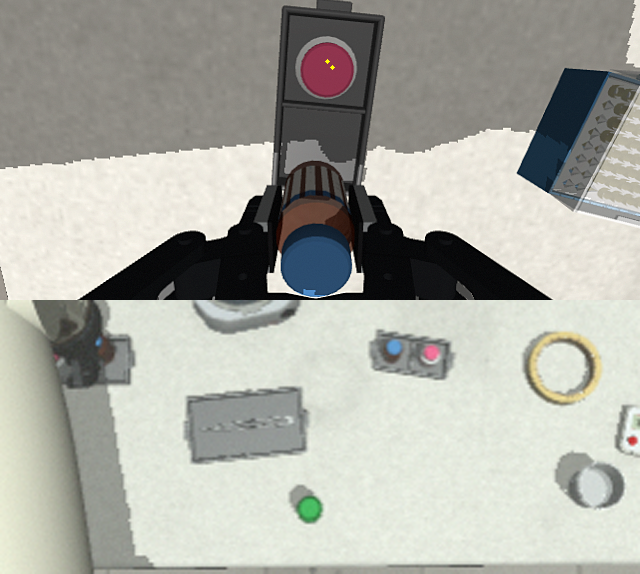

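Large pink is well inside its bay, about (328,68), and the near bay is free. Placing large blue.

>>> carry_out --plan '[{"travel": [0.004, 0.012, -0.08], "angular": [0, 0, 0], "grip": -1}, {"travel": [0.004, 0.012, -0.14], "angular": [0, 0, 0], "grip": -1}, {"travel": [0.004, 0.012, -0.18], "angular": [0, 0, 0], "grip": -1}, {"travel": [0.004, 0.012, -0.193], "angular": [0, 0, 0], "grip": -1}, {"travel": [0.004, 0.012, -0.193], "angular": [0, 0, 0], "grip": -1}, {"travel": [0.004, 0.012, -0.193], "angular": [0, 0, 0], "grip": -1}]'

```text
time: 24.47
ee_pos: [0.5819, 0.1109, 0.0448]
tcp_rot: [179.9, -0.0, 94.8]
wrist_force: [-0.0, -0.2, -1.3]
opening: 0.032
grasp_force: 25.3
```

>>> carry_out --plan '[{"travel": [0, 0, 0], "angular": [0, 0, 0], "grip": -0.1}, {"travel": [0, 0, 0], "angular": [0, 0, 0], "grip": 0.2}, {"travel": [0, 0, 0], "angular": [0, 0, 0], "grip": 0.2}, {"travel": [0, 0, 0.1], "angular": [0, 0, 0], "grip": 0.4}, {"travel": [0, 0, 0.2], "angular": [0, 0, 0], "grip": 0.5}, {"travel": [0, 0, 0.3], "angular": [0, 0, 0], "grip": 0.5}, {"travel": [0, 0, 0.4], "angular": [0, 0, 0], "grip": 0.5}, {"travel": [0, 0, 0.42], "angular": [0, 0, 0], "grip": 0.5}]'

```text
time: 25.13
ee_pos: [0.5829, 0.1111, 0.1755]
tcp_rot: [179.6, -0.0, 94.8]
wrist_force: [0.6, 0.2, 1.7]
opening: 0.0643
grasp_force: 0.0
```

>>> carry_out --plan '[{"travel": [-0.13, 0, 0.05], "angular": [0, 0, 0], "grip": 0.5}, {"travel": [-0.26, 0, 0.1], "angular": [0, 0, 0], "grip": 0.5}, {"travel": [-0.39, 0, 0.1], "angular": [0, 0, 0], "grip": 0.5}, {"travel": [-0.52, 0, 0.1], "angular": [0, 0, 0], "grip": 0.5}, {"travel": [-0.65, 0, 0.1], "angular": [0, 0, 0], "grip": 0.5}, {"travel": [-0.75, 0, 0.1], "angular": [0, 0, 0], "grip": 0.5}, {"travel": [-0.75, 0, 0.1], "angular": [0, 0, 0], "grip": 0.5}, {"travel": [-0.75, 0, 0.1], "angular": [0, 0, 0], "grip": 0.5}]'

```text
time: 25.8
ee_pos: [0.3557, 0.1109, 0.2002]
tcp_rot: [179.8, -0.0, 94.9]
wrist_force: [0.1, -0.3, 0.5]
opening: 0.064
grasp_force: 0.0
```

```bash
python3 - <<'E'
from h import *
t=cams.camera('top')['frame'][150:270,180:460,::-1]; s=cams.camera('side')['frame'][:,:,::-1]
t=cv2.resize(cv2.convertScaleAbs(t,alpha=1.6),(640,274),interpolation=cv2.INTER_CUBIC)
s=cv2.resize(cv2.convertScaleAbs(s[150:350,190:400],alpha=1.4),(336,320),interpolation=cv2.INTER_CUBIC)
o=monitor.get_obs(); c=cams.camera('wrist')['frame'][:,:,::-1]
b=np.hstack([s,cv2.resize(c,(304,190))[:, :] if 0 else cv2.copyMakeBorder(cv2.resize(c,(304,190)),0,130,0,0,0)])
cv2.imwrite('pics/w9.png',np.vstack([t,b]))
E
```

```text
(no output)
```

View pics/w9.png

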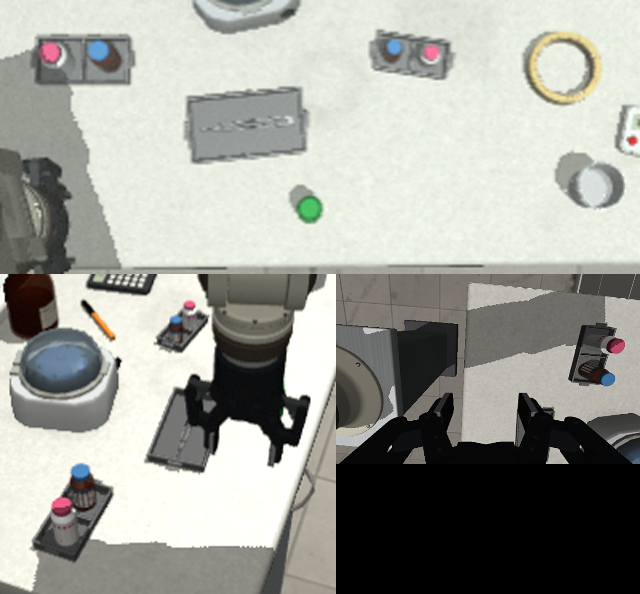

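Every vial stands upright in its own bay and the tweezers are in the tool tray. The cup and tape look unmoved. A last numeric check of the cap positions:

```bash
python3 - <<'E'
from h import *
def caps(f):
    h=cv2.cvtColor(f,cv2.COLOR_RGB2HSV); out=[]
    for n,lo,hi in(('pink',(160,90,80),(179,255,255)),('blue',(98,100,90),(112,255,255))):
        k,_,st,ce=cv2.connectedComponentsWithStats(cv2.inRange(h,lo,hi))
        out+=[(n,st[i,4],ce[i]) for i in range(1,k) if st[i,4]>=12 and 190<ce[i][0]<400 and 160<ce[i][1]<250]
    return out
c=cams.camera('top')
for n,a,p in caps(c['frame']):
    L=p[0]<280; P=ray2z(c,[p],[.073 if L else .051])[0]
    o,y=((.581,.1405),90) if L else ((.5854,-.2912),80.7)
    t=np.radians(y-90); d=P[:2]-o
    print(n,a,P.round(4),'tray x,y',(np.cos(t)*d[0]+np.sin(t)*d[1]).round(4),(-np.sin(t)*d[0]+np.cos(t)*d[1]).round(4))
f0=pickle.load(open('top.pkl','rb'))['frame']
g=lambda f:cv2.cvtColor(f,cv2.COLOR_RGB2GRAY)[155:205,400:455].astype(np.float32)
print('tape shift px',cv2.phaseCorrelate(g(f0),g(c['frame'])))
g=lambda f:cv2.cvtColor(f,cv2.COLOR_RGB2GRAY)[215:250,425:456].astype(np.float32)
print('cup shift px',cv2.phaseCorrelate(g(f0),g(c['frame'])))
E
```

```text
pink 61 [0.5791 0.1699 0.073 ] tray x,y -0.0019 0.0294
pink 30 [ 0.5816 -0.3138  0.051 ] tray x,y -0.0 -0.0229
blue 59 [0.5814 0.1092 0.073 ] tray x,y 0.0004 -0.0313
blue 30 [ 0.5881 -0.2651  0.051 ] tray x,y -0.0016 0.0262
tape shift px ((0.014525767820792623, 0.019835908264081326), 0.9983975057601928)
cup shift px ((0.03947030514081007, -0.038883810351581616), 0.9951211456209421)
```

```bash
python3 -c "
from workcell import ticket
print(ticket.job_done())"
```

```text
the job is handed in; nothing more can be done
None
```

I handed the job in: all four vials stand in their own bays, within 3 mm of centre by the camera, the tweezers lie in the long tray, and the cup and tape have not moved; the hand-in call returned no verdict.

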